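# Snap the bowl case shut and peel off a display tray to hold out over it

### The job

Press the open lid of the bowl case down until it snaps shut and stays shut by itself. Then take only the top tray off the pile of nested, sticking trays: lift it by one corner first, so that the opposite corner still rests on the pile while yours comes free, and leave the rest of the pile standing where it is. Finish holding that tray in the gripper, level and still, centred over the closed case and at least 10 cm above its lid; do not let go of it, and do not disturb the bowl, mallet and brass weight on the counter.

Things in the scene. Friction and masses are not known exactly. Their poses are not given: they have to be found in the camera images.
- lid (a joint): opening angle of the case's lid in rad: 0 shut, 0.68 to 0.96 at the start. A spring lifts it back to about 0.7 unless it is pressed fully down to 0 (hard stop), where a brass tongue on its front edge snaps under a sprung catch on the case. The catch is met at about 0.08 rad; passing it takes about 5 N (briefly more) pressing down 150 mm from the hinge
- lid_hinge (a point): on the fixed case, mid-way along the lid's hinge line, 60 mm above the counter. The case is a wooden box, 170 mm (x) by 220 mm (y), 60 mm high without lid. Axes: x from the case's front to the hinge, y along the hinge, z up; the front, with the brass catch, is 170 mm towards -x. The lid swings about this line, its front edge rising
- lid_mid (a point): centre of the lid's upper face, moves with the lid. The lid: wooden board 185 mm from hinge line to front edge, 230 mm wide, 8 mm thick, hinge line at its underside, grey felt on top. Shut, its upper face is 68 mm above the counter. Axes: x from front edge to hinge in the lid's plane, y along the hinge
- tray_mid (a point): centre of the top tray, half-way up. Dark wooden, grey-felted square tray with cut corners (40 mm cuts at 45 degrees): 150 mm across sides, 172.6 mm across corners, 30 mm high, 120 g. Rim: upright band 10 mm thick, 18 mm high, top 15 mm above this point; inside it a ledge 15 mm and the floor 26 mm below the rim's top. Under the rim a 124 mm wide foot 12 mm high. z up, x, y across the sides
- tray_corner0 (a point): middle of the rim band at one cut corner of the top tray (the corner towards +x +y of the tray), 9 mm below the rim's top, 81.3 mm from the tray's centre axis; a good place to pinch the 10 mm thick rim from above, one finger inside the tray and one outside
- tray_corner1 (a point): the same at the next cut corner (-x +y of the tray)
- tray_corner2 (a point): the same at the corner opposite to corner0 (-x -y)
- tray_corner3 (a point): the same at the corner opposite to corner1 (+x -y)
- pile_foot (a point): underside centre, on the counter, of the pile of five like trays under the top tray: loose, one block, 0.8 kg, its top rim 102 mm up, so the top tray's rim reaches 120 mm. The top tray's rim sits on the pile's rim, its foot 12 mm deep inside, gripped at all four corners: straight up it sticks with about 6 N; tilted about the opposite corner it takes about half. z up
- bowl: brass bowl, 110 mm across, 55 mm high, loose bystander; origin at its underside centre
- mallet: wooden mallet lying on the counter, 155 mm long along its x, 36 mm thick, loose bystander; origin under its middle on the counter
- weight: small brass weight with a knob, 48 mm across, 40 mm high, loose bystander; origin at its underside centre
Mind the look-alikes: they are no part of the job. What is shaped like the part that bears tray_mid but purple is not meant.

How it is judged:
By the outcome, as a careful person would: the job done as asked, in the order asked, and still so for the second after the job is handed in, while the arm keeps its last pose, push and grip.
It also fails if it takes over 61 s, if anything falls off the work surface, if the arm or the gripper's body presses on something with over 40 N, if the wrist force passes 120 N, or if a joint passes its speed limit or range.

### The arm

A 6-joint arm with a two-finger parallel gripper is mounted at the origin on the work surface. World frame = base frame: x ahead of the robot, y to its left, z up, the work surface at z = 0. Lengths are in mm, angles in rad, forces in N, time in s.
With the tool pointing down it reaches from about 350 to 775 mm from the base axis. Payload 7.3 kg.
Tool frame: the origin (TCP) lies on the centre line of the jaws, within the pads' length; the fingertips stand 17 mm ahead of it and the grasp point (between the pads) lies 2 mm behind it; z points along the fingers, y is the line along which they close (so a half turn about z gives the same grasp; the last joint's range is limited). The gripper opens to 92 mm and grips with 3 to 60 N. Pads are 19 mm wide; open, the fingers measure 130 mm over their backs; the gripper's body (75 mm by 190 mm) begins 47 mm behind the grasp point.
Start: joints at [-1.321, 0.342, 1.524, -0, 1.275, -0.146], TCP at [202.435, -484.421, 243.741] pointing down, gripper open.
Joint ranges: [-2.53, 2.53], [-0.77, 2.02], [0.04, 2.7], [-1, 4.14], [0.28, 2.66], [-3.11, 3.11]. Speed limits (rad/s): [2.57, 2.57, 3.14, 3.14, 3.14, 3.14].

### API

Orientations are given as [roll, pitch, yaw] about the fixed x, y, z axes, in that order (R = Rz(yaw) Ry(pitch) Rx(roll)).
In Python, from plant import bot gives the robot as it stands. The module is installed in compiled form; this text tells all that it offers.
- The arm moves only by the shell command python3 -m pendant 'ROWS'. ROWS is JSON, a list of rows, each a list of 3 entries, a list of its own where there are three numbers: the shift along the world's x, y, z as a fraction of full scale, then the turn, a rotation vector about the world's x, y, z as a fraction of full scale, then the opening, from -1 (shut) to 1 (fully open), so that 0 is half open. In form: [[[tx, ty, tz], [rx, ry, rz], claw], ...]. A call has exactly 10 rows; each row shifts and turns the commanded pose from where the row before left it; what a row does not reach is not made up. Full scale, the value 1, is 30 mm for a shift and 0.12 rad for a turn. A row lasts 1/12 s, in which the tool goes at most 41.7 mm and 7.16 degrees, less where a joint would pass 70% of its speed; a pose out of reach is approached as far as the arm can. A call with a number of a shift or a turn outside -1 to 1 is refused whole. A call with a gripper value outside its range is refused whole. The fingers move at their own pace and stop on an object; the grip force is fixed at half the most. Time passes only in rows, so rows that do not move let the fingers close, or fill a call up. It gives the time, the measured TCP pose, the force, the opening and the grip force at its end, in the units of the state.
- bot.get_obs(): the state, without advancing time (a new reading comes with each control period).
- bot.capture(name): name is "scene" or "top" or "wrist"; returns the picture (384x512x3 uint8, blue, green, red); there is no depth.
- bot.camera_params(name): a dict with "fovy" (degrees; the focal length in pixels is half the picture's height over the tangent of half this angle, whatever the lens; pixels are square), "cx", "cy" (the principal point, pixels), "camera_from_world" (4x4, takes a point from world to camera coordinates). Camera axes: x right, y down, z forward; pixel columns grow to the right and rows downward; lengths in mm; the calibration is good to about 2 mm. A picture is of the moment at which its call begins: read the wrist's pose just before it. camera_params takes no time and is no camera call; for the wrist camera it gives the pose at the moment of the call.
- bot.close_job(): hands the job in; it is judged then, once.
The state is a dict: "time": time; "joint_positions": joint angles; "dq": joint speeds; "tau": joint torques, N m; "tool_pos": TCP position; "tcp_rot": TCP orientation; "contact_force": force on the tool from outside, world axes, zero at the start; "moment": the same for the moment, N m; "grip_width": finger opening in mm; "finger_force": force on a finger pad.
Only numpy, scipy, OpenCV 4.12 (cv2) and the standard library are available. Lean on these libraries where they do the work, as an engineer would, in place of code of your own. Each camera call takes 0.05 s, during which the arm holds its last target. There are 200 camera calls.

## Working session

There is one attempt and no reset: what is moved stays moved. The work goes in short steps, Python scripts to look and compute and a shell command to move; the robot and the scene stay as the last step left them, time stands still between calls to the robot, and variables do not carry over. Pictures are saved under pics/ and viewed, at most 10 in all, crops included, and the job is handed in when it is done.

```bash
mkdir -p pics; python3 - <<'E'
from plant import bot
import cv2
for n in("scene","top"):
    p=bot.camera_params(n);print(n,p["fovy"],p["cx"],p["cy"],p["camera_from_world"].__repr__() if 0 else [[round(float(v),3) for v in r] for r in p["camera_from_world"]])
    cv2.imwrite(f"pics/{n}0.png",bot.capture(n))
o=bot.get_obs();print(o)
E
```

```text
scene 55.98490029783899 251.75898187263363 191.2585557442165 [[-0.367, 0.93, -0.014, 170.526], [0.719, 0.274, -0.638, -277.608], [-0.59, -0.245, -0.77, 1406.932], [0.0, 0.0, 0.0, 1.0]]
top 52.10384036713028 256.7572172676885 193.40246254501957 [[0.008, -1.0, 0.002, 29.435], [-0.995, -0.008, -0.099, 491.11], [0.099, -0.001, -0.995, 1375.393], [0.0, 0.0, 0.0, 1.0]]
{'time': 0.1, 'joint_positions': array([-1.32099056e+00,  3.42655389e-01,  1.52491233e+00,  1.21539488e-05,
        1.27541696e+00, -1.45976708e-01]), 'dq': array([-0.00135235, -0.0011776 , -0.00319118, -0.00010675,  0.00010459,
        0.00088945]), 'tau': array([ 1.53997247e-03, -4.32005453e+01, -2.44693083e+01,  7.19001819e-02,
        5.25545678e-02, -5.24329414e-05]), 'tool_pos': array([ 202.35339009, -484.06676346,  243.11643312]), 'tcp_rot': array([-3.14021713e+00, -2.13980976e-04,  3.95778781e-01]), 'contact_force': array([-0.07622071,  0.89023384,  0.71450794]), 'moment': array([-0.01230423,  0.04705909, -0.01339911]), 'finger_force': 0.0, 'grip_width': 92.0428202295608}
```

View pics/top0.png

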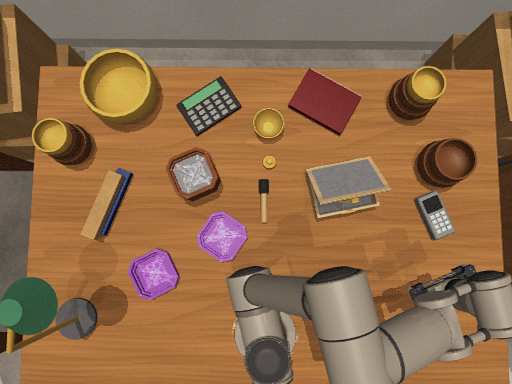

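View pics/scene0.png

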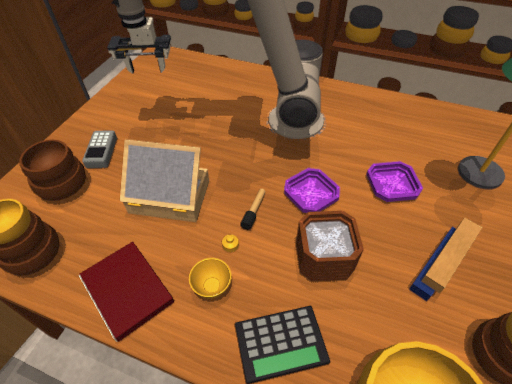

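The true target is the brown octagonal pile with grey felt: top (193,174), scene (330,240). Look-alikes are the purple trays at top (222,237) and (154,273), and the round brown pots at (445,162) and (415,90). The case is at top (345,187). I'll check both in one enlarged crop.

```bash
python3 - <<'E'
import cv2,numpy as np
t=cv2.imread("pics/top0.png");s=cv2.imread("pics/scene0.png")
r=lambda im,x,y,w,h,k:cv2.resize(im[y:y+h,x:x+w],None,fx=k,fy=k,interpolation=cv2.INTER_CUBIC)
a=np.hstack([r(t,300,145,100,75,4),r(t,155,140,100,75,4)])
b=np.hstack([r(s,110,130,100,75,4)[:, :],r(s,285,200,100,85,4)[:300]])
cv2.imwrite("pics/crop1.png",np.vstack([a,b]))
E
```

```text
(no output)
```

View pics/crop1.png

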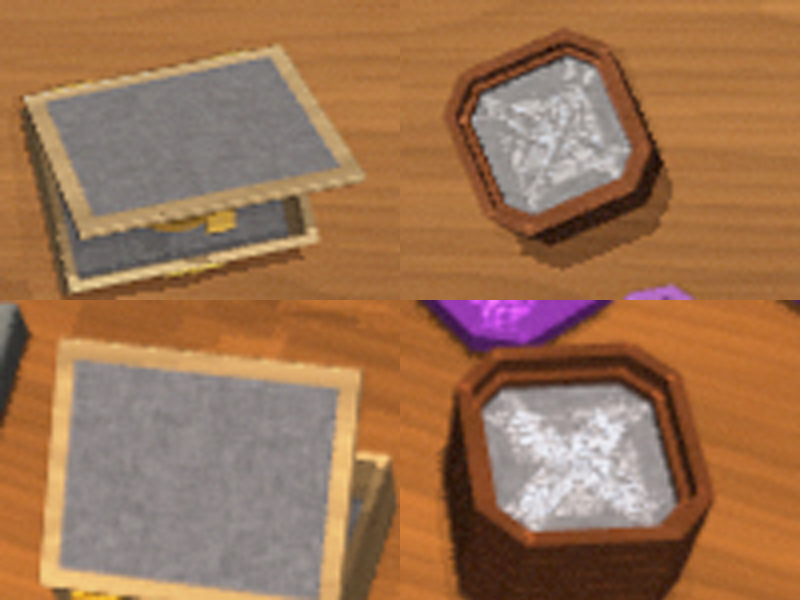

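The crop confirms the grey-felt brown octagonal pile. The case lid is hinged on the far (+x) side, with its front edge raised towards the robot.

```bash
cat > h.py <<'E'
from plant import bot
import numpy as np,cv2
def ray(p,uv):
    f=192/np.tan(np.radians(p["fovy"]/2));T=np.array(p["camera_from_world"]);R=T[:3,:3]
    d=R.T@np.array([(uv[0]-p["cx"])/f,(uv[1]-p["cy"])/f,1]);return -R.T@T[:3,3],d
def onz(p,uv,z):
    c,d=ray(p,uv);return c+d*(z-c[2])/d[2]
def proj(p,X):
    f=192/np.tan(np.radians(p["fovy"]/2));T=np.array(p["camera_from_world"]);q=T[:3,:3]@np.array(X)+T[:3,3]
    return q[:2]/q[2]*f+[p["cx"],p["cy"]]
E
python3 - <<'E'
from h import *
np.set_printoptions(precision=1,suppress=True)
p=bot.camera_params("top");q=bot.camera_params("scene")
A=lambda u,v:((u+.5)/4-.5+300,(v+.5)/4-.5+145)
print("boxfront z60",onz(p,A(70,292),60),onz(p,A(318,240),60))
print("hinge z67",onz(p,A(25,97),67),onz(p,A(280,45),67))
S=lambda u,v:((u+.5)/4-.5+110,(v-300+.5)/4-.5+130)
def tri(a,b):
    c1,d1=ray(p,a);c2,d2=ray(q,b)
    M=np.stack([d1,-d2],1);s=np.linalg.lstsq(M,c2-c1,rcond=None)[0]
    x1=c1+s[0]*d1;x2=c2+s[1]*d2;return (x1+x2)/2,np.linalg.norm(x1-x2)
# scene: +y to right; top: +y to left
print("frontL",tri(A(85,235),S(360,372)),"frontR",tri(A(363,178),S(60,340)))
print("hingeL",tri(A(25,97),S(325,612)),"hingeR",tri(A(280,45),S(42,583)))
im=cv2.imread("pics/top0.png")
hsv=cv2.cvtColor(im,cv2.COLOR_BGR2HSV)
B=lambda u,v:((u-400+.5)/4-.5+155,(v+.5)/4-.5+140)
V=np.array([onz(p,B(*w),120)[:2] for w in[(447,115),(462,92),(563,30),(615,50),(662,152),(636,192),(540,238),(490,215)]])
print(V);r=cv2.minAreaRect(V.astype(np.float32));print(r)
for n,z in(("bowl",(268,123)),("weight",(269,162)),("malleth",(264,186)),("mallette",(264,222))):print(n,onz(p,z,20))
E
```

```text
boxfront z60 [ 405.  -175.6   60. ] [ 451.8 -390.8   60. ]
hinge z67 [ 573.8 -136.5   67. ] [ 621.5 -359.3   67. ]
frontL (array([ 444.3, -166.8,  190.8]), np.float64(1.0443065503832778)) frontR (array([ 492. , -387.4,  191.2]), np.float64(2.837167731976802))
hingeL (array([ 574.1, -139.5,   77.7]), np.float64(9.371991030674529)) hingeR (array([ 621.2, -358.7,   68.6]), np.float64(0.25552819010364525))
[[562.8 336.1]
 [582.3 324.2]
 [635.7 241. ]
 [619.1 197. ]
 [533.1 156.1]
 [499.4 177.1]
 [460.4 255.9]
 [479.2 297.9]]
((548.6766357421875, 247.2207489013672), (150.53286743164062, 152.43984985351562), 26.349966049194336)
bowl [749.2  -5.3  20. ]
weight [605.4  -9.7  20. ]
malleth [518.2   7.8  20. ]
mallette [389.5   7.   20. ]
```

```bash
python3 -m pendant '[[[0.93,0.7,0],[0,0,-0.15],-1],[[0.93,0.7,0],[0,0,-0.15],-1],[[0.93,0.7,0],[0,0,-0.15],-1],[[0.93,0.7,0],[0,0,-0.15],-1],[[0.93,0.7,0],[0,0,-0.15],-1],[[0.93,0.7,0],[0,0,-0.15],-1],[[0.93,0.7,0],[0,0,-0.15],-1],[[0.93,0.7,0],[0,0,-0.15],-1],[[0.93,0.7,0],[0,0,-0.15],-1],[[0.93,0.7,0],[0,0,-0.15],-1]]'
```

```text
time: 0.93
tool_pos: [482.5, -273.0, 243.4]
tcp_rot: [-3.141, 0.001, 0.215]
contact_force: [1.2, 0.2, 0.1]
grip_width: 29.8
finger_force: 0.0
```

```bash
python3 -m pendant '[[[0,0,-0.2],[0,0,0],-1],[[0,0,-0.4],[0,0,0],-1],[[0,0,-0.4],[0,0,0],-1],[[-0.05,-0.01,-0.4],[0,0,0],-1],[[-0.1,-0.02,-0.4],[0,0,0],-1],[[-0.1,-0.02,-0.4],[0,0,0],-1],[[-0.1,-0.02,-0.4],[0,0,0],-1],[[-0.1,-0.02,-0.4],[0,0,0],-1],[[-0.1,-0.02,-0.4],[0,0,0],-1],[[-0.1,-0.02,-0.4],[0,0,0],-1]]'
```

```text
time: 1.77
tool_pos: [461.3, -278.5, 129.0]
tcp_rot: [-3.141, 0.001, 0.216]
contact_force: [-1.5, 0.2, 1.8]
grip_width: 0.2
finger_force: 0.6
```

```bash
python3 -m pendant '[[[0,0,-0.25],[0,0,0],-1],[[0,0,-0.25],[0,0,0],-1],[[0,0,-0.25],[0,0,0],-1],[[0,0,-0.2],[0,0,0],-1],[[0,0,-0.15],[0,0,0],-1],[[0,0,-0.1],[0,0,0],-1],[[0,0,-0.1],[0,0,0],-1],[[0,0,-0.1],[0,0,0],-1],[[0,0,-0.05],[0,0,0],-1],[[0,0,-0.03],[0,0,0],-1]]'
```

```text
time: 2.6
tool_pos: [462.1, -278.3, 85.3]
tcp_rot: [3.141, -0.0, 0.216]
contact_force: [-2.1, 0.5, 3.2]
grip_width: 0.2
finger_force: 1.6
```

```bash
python3 -m pendant '[[[0,0,-0.05],[0,0,0],-1],[[0,0,-0.05],[0,0,0],-1],[[0,0,-0.05],[0,0,0],-1],[[0,0,-0.05],[0,0,0],-1],[[0,0,0],[0,0,0],-1],[[0,0,0],[0,0,0],-1],[[0,0,0],[0,0,0],-1],[[0,0,0],[0,0,0],-1],[[0,0,0],[0,0,0],-1],[[0,0,0],[0,0,0],-1]]'
```

```text
time: 3.43
tool_pos: [462.2, -278.5, 84.4]
tcp_rot: [3.139, -0.002, 0.216]
contact_force: [-13.7, 8.1, 44.2]
grip_width: 0.7
finger_force: 21.9
```

```bash
python3 -m pendant '[[[0,0,0.1],[0,0,0],-1],[[0,0,0.3],[0,0,0],-1],[[0,0,0.6],[0,0,0],-1],[[0,0,0.9],[0,0,0],-1],[[0,0,0.9],[0,0,0],-1],[[0,0,0.9],[0,0,0],0],[[0,0,0.9],[0,0,0],0],[[0,0.9,0.9],[0,0,-0.2],0],[[0.1,1,0.6],[0,0,-0.3],0],[[0.2,1,0],[0,0,-0.3],0]]'
python3 -m pendant '[[[0.1,1,0],[0,0,-0.35],0],[[0.1,1,0],[0,0,-0.35],0],[[0.1,1,0],[0,0,-0.4],0],[[0.1,1,0],[0,0,-0.4],0],[[0.1,1,0],[0,0,-0.4],0],[[0.1,1,0],[0,0,-0.4],0],[[0.1,1,0],[0,0,-0.4],0],[[0.1,1,0],[0,0,-0.4],0],[[0.1,1,0],[0,0,-0.4],0],[[0.1,0.5,0],[0,0,-0.2],0]]'
python3 - <<'E'
from h import *
w=bot.capture("wrist");s=bot.capture("scene");cv2.imwrite("pics/w1.png",np.vstack([cv2.resize(w,(400,300)),cv2.resize(s,(400,300))]))
cv2.imwrite("pics/w1raw.png",w);cv2.imwrite("pics/s1raw.png",s)
E
```

```text
time: 4.27
tool_pos: [472.3, -191.5, 266.5]
tcp_rot: [3.137, -0.006, 0.116]
contact_force: [1.5, -0.2, 0.3]
grip_width: 29.3
finger_force: 0.0
time: 5.1
tool_pos: [500.8, 96.9, 262.4]
tcp_rot: [-3.14, 0.0, -0.325]
contact_force: [0.1, -0.5, -0.1]
grip_width: 46.2
finger_force: 0.0
```

View pics/w1.png

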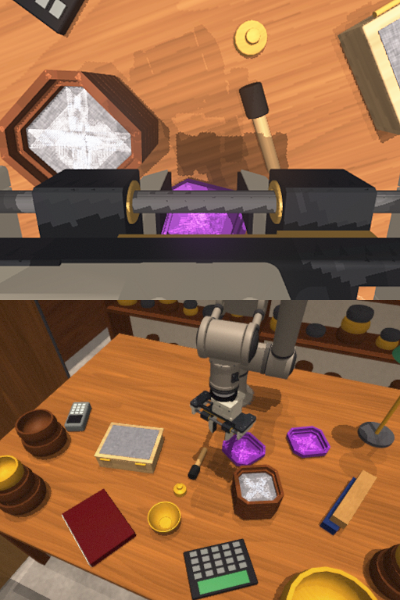

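The scene view (lower half) shows the lid shut and flat at (128,447). The wrist view shows the tray at (75,140). I'll check the tray estimate in the wrist image.

```bash
python3 - <<'E'
from h import *
p=bot.camera_params("wrist");w=cv2.imread("pics/w1raw.png")
c=cv2.resize(w[80:280,0:210],None,fx=3,fy=3,interpolation=cv2.INTER_CUBIC)
C=np.array([548.7,247.2]);a=np.radians(26.35)
for k in range(4):
    for s in(-1,1):
        l=np.array([75,s*35.]);b=a+k*np.pi/2
        X=[*(C+np.array([[np.cos(b),-np.sin(b)],[np.sin(b),np.cos(b)]])@l),120]
        u=proj(p,X);uu=((u-[0,80])*3).astype(int);cv2.circle(c,tuple(int(v) for v in uu),3,(0,255,0),-1);print(uu)
cv2.imwrite("pics/w1c.png",c[:600]);np.save("wp.npy",p["camera_from_world"])
E
```

```text
[149  61]
[ 14 228]
[ 49 404]
[226 545]
[395 546]
[534 406]
[522 231]
[342  62]
```

View pics/w1c.png

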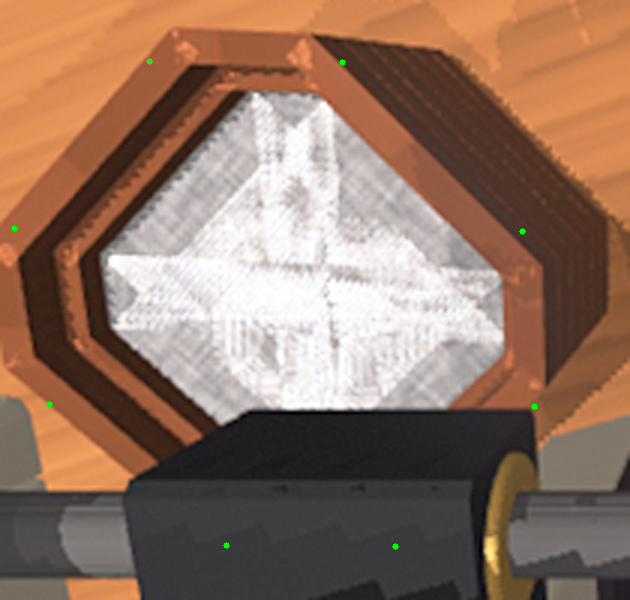

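```bash
python3 - <<'E'
from h import *
np.set_printoptions(precision=1,suppress=True)
p=bot.camera_params("wrist")
P=[onz(p,((u+.5)/3-.5,(v+.5)/3-.5+80),120)[:2] for u,v in[(178,27),(318,35),(545,262),(545,390),(0,245),(0,360)]]
print(np.array(P))
C=np.array([548.7,247.2]);a=np.radians(26.35)
V=np.array([C+np.array([[np.cos(b),-np.sin(b)],[np.sin(b),np.cos(b)]])@[75,s*47] for k in range(4) for b in[a+k*np.pi/2] for s in(-1,1)]);print(V)
for v in V:print(((proj(p,[*v,120])-[0,80])*3))
E
```

```text
[[637.7 236.9]
 [622.9 199.2]
 [540.  161.7]
 [501.5 177.3]
 [597.7 318.7]
 [565.2 337.7]]
[[636.8 238.4]
 [595.  322.6]
 [557.5 335.3]
 [473.3 293.5]
 [460.6 256. ]
 [502.4 171.8]
 [539.9 159.1]
 [624.1 200.9]]
[173.8  30.9]
[ -7.6 255.9]
[ 18.1 378.7]
[255.  568.3]
[372.6 568.9]
[559.1 381.5]
[552.1 258.9]
[310.2  31.6]
```

```bash
python3 -m pendant '[[[0.18,0.62,0],[0,0,0],0],[[0.18,0.62,0],[0,0,0],0],[[0.18,0.62,-0.3],[0,0,0],0],[[0.18,0.62,-0.5],[0,0,0],0],[[0,0,-0.6],[0,0,0],0],[[0,0,-0.6],[0,0,0],0],[[0,0,-0.6],[0,0,0],0],[[0,0,-0.4],[0,0,0],0],[[0,0,-0.2],[0,0,0],0],[[0,0,0],[0,0,0],0]]'
python3 - <<'E'
from h import *
w=bot.capture("wrist");cv2.imwrite("pics/w2.png",cv2.resize(w,(640,480)));p=bot.camera_params("wrist");print(bot.get_obs()["tool_pos"],proj(p,[522.7,170.2,120])*1.25)
E
```

```text
time: 6.03
tool_pos: [522.0, 167.2, 165.0]
tcp_rot: [3.14, 0.002, -0.325]
contact_force: [-0.1, -0.1, 0.7]
grip_width: 46.1
finger_force: 0.0
[522.56986199 167.38112025 166.1361575 ] [322.15879095 275.05867927]
```

View pics/w2.png

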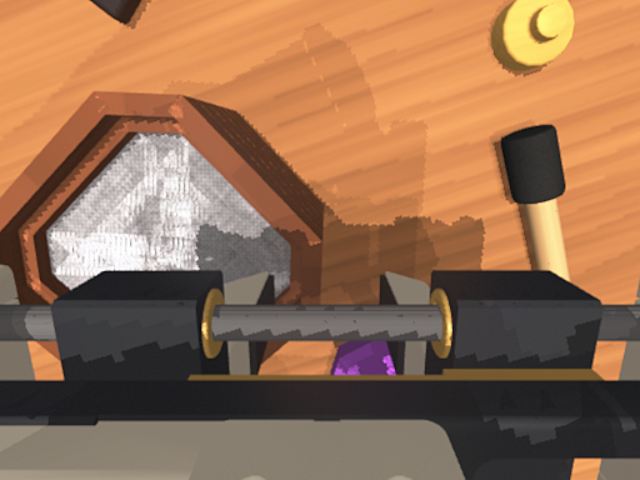

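The view shows the near right rim vertex at (322,238), between the finger lines at (250,290) and (400,290), as expected. Descending.

```bash
python3 -m pendant '[[[0,0.1,-0.3],[0,0,0],0],[[0,0,-0.3],[0,0,0],0],[[0,0,-0.3],[0,0,0],0],[[0,0,-0.2],[0,0,0],0],[[0,0,-0.1],[0,0,0],0],[[0,0,-0.1],[0,0,0],0],[[0,0,-0.05],[0,0,0],0],[[0,0,0],[0,0,0],0],[[0,0,0],[0,0,0],0],[[0,0,0],[0,0,0],0]]'
```

```text
time: 6.92
tool_pos: [522.7, 171.1, 126.2]
tcp_rot: [-3.141, -0.001, -0.324]
contact_force: [-0.2, 0.1, -0.2]
grip_width: 45.7
finger_force: 0.0
```

```bash
python3 -m pendant '[[[0,0,-0.04],[0,0,0],0],[[0,0,0],[0,0,0],-0.5],[[0,0,0],[0,0,0],-1],[[0,0,0],[0,0,0],-1],[[0,0,0],[0,0,0],-1],[[0,0,0],[0,0,0],-1],[[0,0,0],[0,0,0],-1],[[0,0,0],[0,0,0],-1],[[0,0,0],[0,0,0],-1],[[0,0,0],[0,0,0],-1]]'
```

```text
time: 7.75
tool_pos: [523.0, 171.3, 124.7]
tcp_rot: [-3.141, -0.001, -0.324]
contact_force: [3.2, 2.3, -1.0]
grip_width: 9.5
finger_force: 29.9
```

```bash
python3 -m pendant '[[[0.005,0.015,0.08],[-0.11,0.037,0],-1],[[0.005,0.015,0.08],[-0.11,0.037,0],-1],[[0.005,0.015,0.08],[-0.11,0.037,0],-1],[[0.005,0.015,0.08],[-0.11,0.037,0],-1],[[0.005,0.015,0.08],[-0.11,0.037,0],-1],[[0.005,0.015,0.08],[-0.11,0.037,0],-1],[[0.005,0.015,0.08],[-0.11,0.037,0],-1],[[0.005,0.015,0.08],[-0.11,0.037,0],-1],[[0.005,0.015,0.08],[-0.11,0.037,0],-1],[[0.005,0.015,0.08],[-0.11,0.037,0],-1]]'
python3 - <<'E'
from h import *
o=bot.get_obs();print(o["tool_pos"],o["tcp_rot"],o["contact_force"],o["moment"])
s=bot.capture("scene");w=bot.capture("wrist");cv2.imwrite("pics/s3.png",np.hstack([cv2.resize(s[170:300,270:390],(440,477)),cv2.resize(w[:,:300],(360,477))]))
E
```

```text
time: 8.58
tool_pos: [523.8, 175.6, 148.9]
tcp_rot: [3.0, 0.001, -0.324]
contact_force: [-0.2, 0.6, -0.1]
grip_width: 9.6
finger_force: 29.9
[523.78808946 175.5771597  148.91139015] [ 3.00043716e+00  5.95036652e-04 -3.24084975e-01] [-0.21730039  0.64619517 -0.11286403] [0.05859133 0.00223692 0.03304015]
```

View pics/s3.png

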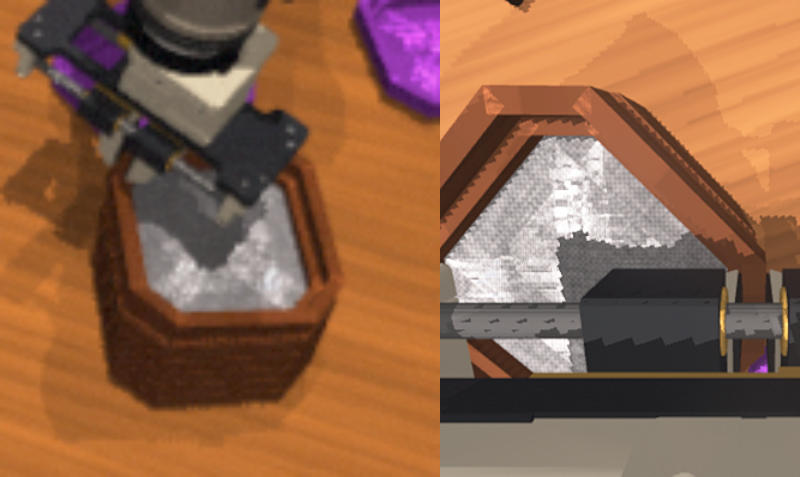

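The tray is tilted: the gripped corner is free with a gap showing at left, and the far corner (scene crop 240,320) rests on the pile. Now I'll lift it off.

```bash
python3 -m pendant '[[[0,0,0.08],[0,0,0],-1],[[0,0,0.08],[0,0,0],-1],[[0,0,0.08],[0,0,0],-1],[[0,0,0.1],[0,0,0],-1],[[0,0,0.1],[0,0,0],-1],[[0,0,0.1],[0,0,0],-1],[[0,0,0.2],[0,0,0],-1],[[0,0,0.3],[0,0,0],-1],[[0,0,0.3],[0,0,0],-1],[[0,0,0.3],[0,0,0],-1]]'
python3 - <<'E'
from h import *
o=bot.get_obs();print(o["tool_pos"],o["tcp_rot"],o["contact_force"],o["moment"])
E
```

```text
time: 9.52
tool_pos: [524.2, 175.6, 199.1]
tcp_rot: [3.003, -0.001, -0.324]
contact_force: [0.3, -0.0, -1.4]
grip_width: 9.6
finger_force: 29.9
[524.17904175 175.64290376 199.11322008] [ 3.00263273e+00 -5.42997519e-04 -3.24204989e-01] [ 0.2991893  -0.03749279 -1.38963005] [0.07872215 0.05764091 0.01034015]
```

```bash
python3 -m pendant '[[[0,0,0.25],[0.115,-0.039,0],-1],[[0,0,0.25],[0.115,-0.039,0],-1],[[0,0,0.25],[0.115,-0.039,0],-1],[[0,0,0.25],[0.115,-0.039,0],-1],[[0,0,0.25],[0.115,-0.039,0],-1],[[0,0,0.2],[0.115,-0.039,0],-1],[[0,0,0.2],[0.115,-0.039,0],-1],[[0,0,0.1],[0.115,-0.039,0],-1],[[0,0,0.05],[0.1,-0.033,0],-1],[[0,0,0],[0.07,-0.023,0],-1]]'
python3 -m pendant '[[[0,-0.2,0],[0,0,0],-1],[[-0.02,-0.4,0],[0,0,0],-1],[[-0.05,-0.6,0],[0,0,0],-1],[[-0.05,-0.7,0],[0,0,0],-1],[[-0.05,-0.7,0],[0,0,0],-1],[[-0.05,-0.7,0],[0,0,0],-1],[[-0.05,-0.7,0],[0,0,0],-1],[[-0.05,-0.7,0],[0,0,0],-1],[[-0.05,-0.7,0],[0,0,0],-1],[[-0.05,-0.7,0],[0,0,0],-1]]'
python3 -m pendant '[[[-0.05,-0.7,0],[0,0,0],-1],[[-0.05,-0.7,0],[0,0,0],-1],[[-0.05,-0.7,0],[0,0,0],-1],[[-0.05,-0.7,0],[0,0,0],-1],[[-0.05,-0.7,0],[0,0,0],-1],[[-0.05,-0.7,0],[0,0,0],-1],[[-0.05,-0.7,0],[0,0,0],-1],[[-0.05,-0.6,0],[0,0,0],-1],[[-0.05,-0.4,0],[0,0,0],-1],[[-0.05,-0.3,0],[0,0,0],-1]]'
```

```text
time: 10.35
tool_pos: [524.1, 175.4, 252.1]
tcp_rot: [3.142, -0.0, -0.324]
contact_force: [0.3, 0.6, -0.9]
grip_width: 9.6
finger_force: 29.9
time: 11.18
tool_pos: [510.8, -9.3, 251.5]
tcp_rot: [3.14, 0.001, -0.324]
contact_force: [-0.2, -0.5, -1.9]
grip_width: 9.8
finger_force: 29.9
time: 12.02
tool_pos: [495.8, -195.1, 251.5]
tcp_rot: [3.14, 0.001, -0.326]
contact_force: [-0.3, 0.2, -1.1]
grip_width: 9.6
finger_force: 29.9
```

```bash
python3 -m pendant '[[[-0.03,-0.5,0],[0,0,0],-1],[[-0.03,-0.7,0],[0,0,0],-1],[[-0.03,-0.7,0],[0,0,0],-1],[[-0.03,-0.7,0],[0,0,0],-1],[[-0.03,-0.7,0],[0,0,0],-1],[[-0.03,-0.6,0],[0,0,0],-1],[[-0.03,-0.4,0],[0,0,0],-1],[[-0.03,-0.3,0],[0,0,0],-1],[[0,-0.2,0],[0,0,0],-1],[[0,-0.1,0],[0,0,0],-1]]'
python3 - <<'E'
from h import *
np.set_printoptions(precision=1,suppress=True)
o=bot.get_obs();print(o["time"],o["tool_pos"],o["tcp_rot"])
t=bot.capture("top");s=bot.capture("scene")
r=lambda im,x,y,w,h:cv2.resize(im[y:y+h,x:x+w],(400,300),interpolation=cv2.INTER_CUBIC)
cv2.imwrite("pics/f.png",np.vstack([np.hstack([r(t,290,120,120,90),r(s,60,80,160,120)]),np.hstack([r(t,0,0,512,384),r(s,0,0,512,384)])]))
im=cv2.imread("pics/s1raw.png");p=bot.camera_params("scene")
m=cv2.inRange(im,(105,105,105),(190,180,180));m[:,:90]=0;m[:160]=0
cs=[c for c in cv2.findContours(cv2.morphologyEx(m,cv2.MORPH_OPEN,np.ones((3,3))),0,2)[0] if cv2.contourArea(c)>600]
for c in cs:
    x=cv2.minAreaRect(c)[0];W=np.array([onz(p,q[0],68)[:2] for q in c],np.float32);print(x,cv2.minAreaRect(W))
E
```

```text
time: 12.85
tool_pos: [489.2, -340.7, 251.7]
tcp_rot: [3.141, 0.0, -0.324]
contact_force: [0.2, 0.0, -0.7]
grip_width: 9.5
finger_force: 29.9
12.85 [ 489.2 -340.7  251.7] [ 3.1  0.  -0.3]
(137.5, 361.5) ((1021.1109619140625, -65.79226684570312), (75.40612030029297, 242.97410583496094), 0.0302522461861372)
(165.13941955566406, 180.9312286376953) ((502.2210388183594, -269.8871765136719), (153.33206176757812, 199.11962890625), 11.748284339904785)
```

View pics/f.png

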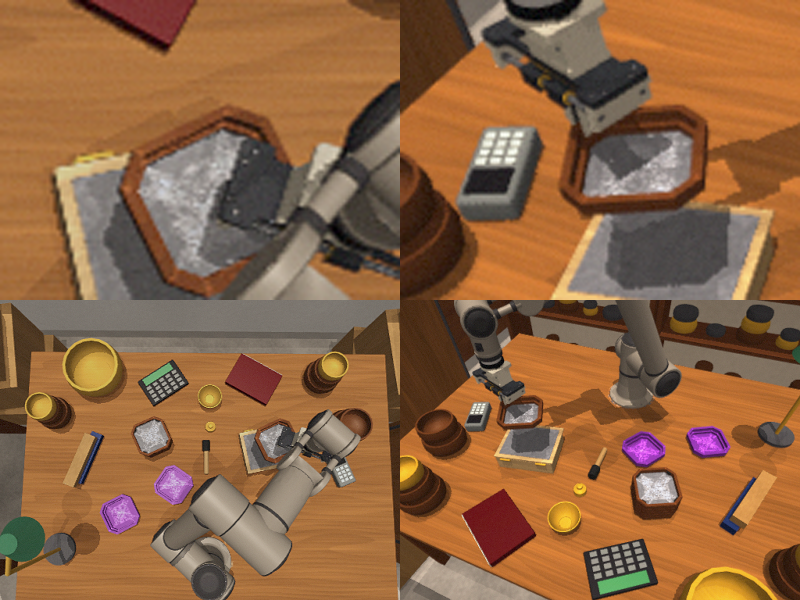

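The tray is held over the shut case: top crop tray centre is about (207,200), and the pile, bowl, mallet and weight are unmoved. I'll correct the centring slightly, then check tray level and centre by triangulation.

```bash
python3 -m pendant '[[[-0.1,-0.07,0],[0,0,0],-1],[[-0.1,-0.07,0],[0,0,0],-1],[[0,0,0],[0,0,0],-1],[[0,0,0],[0,0,0],-1],[[0,0,0],[0,0,0],-1],[[0,0,0],[0,0,0],-1],[[0,0,0],[0,0,0],-1],[[0,0,0],[0,0,0],-1],[[0,0,0],[0,0,0],-1],[[0,0,0],[0,0,0],-1]]'
python3 - <<'E'
from h import *
o=bot.get_obs();T=o["tool_pos"];print(T,o["moment"])
d=np.array([-.32,-.9475]);C=T[:2]-81.3*d;a=np.radians(26.35);zr=T[2]-4.7
def draw(n,x,y,w,h,k):
    im=bot.capture(n);p=bot.camera_params(n);c=cv2.resize(im[y:y+h,x:x+w],None,fx=k,fy=k,interpolation=cv2.INTER_CUBIC)
    for i in range(4):
        b=a+i*np.pi/2;R=np.array([[np.cos(b),-np.sin(b)],[np.sin(b),np.cos(b)]])
        for s in(-1,1):
            u=proj(p,[*(C+R@[75,s*47]),zr]);cv2.circle(c,tuple(int(round(v)) for v in (u-[x,y]+.5)*k),3,(0,255,0),-1)
    return c[:500]
c=np.hstack([draw("scene",115,115,80,60,5)[:300],draw("top",320,145,80,60,5)[:300]])
w=draw("wrist",0,0,512,384,.78);v=np.zeros((300,800,3),np.uint8);v[:299,:399]=w[:299,:399]
cv2.imwrite("pics/g.png",np.vstack([c,v]))
E
```

```text
time: 13.78
tool_pos: [483.3, -344.6, 251.8]
tcp_rot: [3.14, -0.0, -0.324]
contact_force: [1.1, -0.3, -1.3]
grip_width: 10.1
finger_force: 29.9
[ 483.2661832  -344.57612638  251.81081091] [-0.04890273  0.0978806   0.02542079]
```

View pics/g.png

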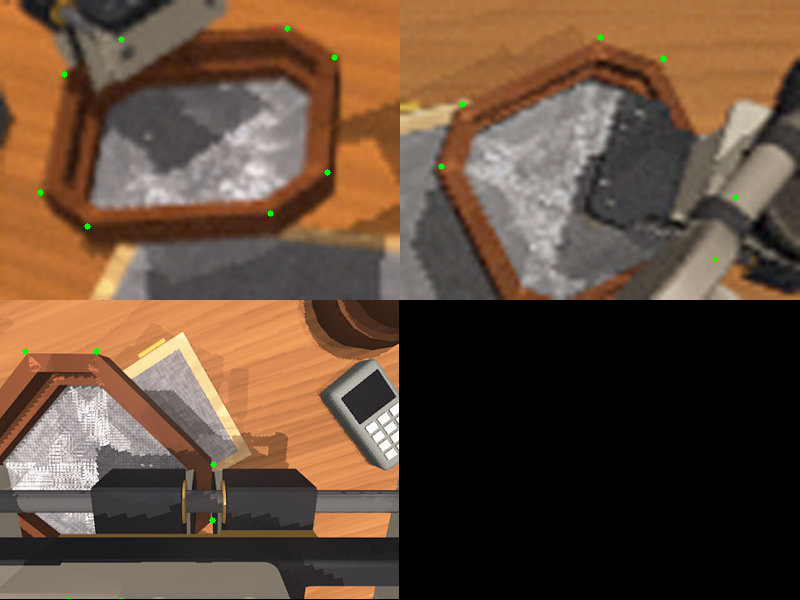

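The wrist view (lower left) shows the predicted level-tray vertices landing on the rim at (25,351), (97,351) and (213,464). The top and scene views agree to within about 1 px. So the tray is level, centred at about (509,-268), with its underside near z 217. Handing in.

```bash
python3 -c "
from plant import bot
print(bot.close_job())"
```

```text
the job is handed in; nothing more can be done
None
```

I pressed the lid until it snapped shut, peeled the top tray off corner-first, and handed the job in at about 14 s with the tray held level about 15 cm above the closed case; the pile, bowl, mallet and weight look unmoved in the last pictures, and no verdict came back.

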